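# Flip a filter cassette onto the inspection deck

## Task

The flat filter cassette lies glass side down on the table in front of the low inspection deck. Without gripping it or lifting it off, push it with the fingertips against the deck's front edge until it tips up on that edge and flips over onto the deck, glass up; then push it on across the deck until it lies flush against the stop bar at the back. Leave the other things where they stand.

Things in the scene. Friction and masses are not known exactly. Their poses are not given: they have to be found in the camera images.
- deck: Low fixed inspection deck, a painted grey slab 12 mm high, 125 mm deep (x) and 150 mm wide (y), standing on the table (table top at z = 0). Its origin is on the table under the middle of its front edge; its x axis points from the front edge across the deck away from the robot, y along the front edge, z up. Its front is a plain upright 12 mm wall.
- deck_edge (a point): Middle of the deck's front top edge, 12 mm above the table; axes as the deck's.
- stop_face (a point): Foot of the steel stop bar at the back of the deck, on the middle of its front face, 95 mm behind the front edge; the bar runs along the deck's y over the full width and stands 12 mm above the deck top (24 mm above the table).
- cassette_mid (a point): Centre (half-way through the thickness) of the loose filter cassette: a plain black plate 60 mm (its x) by 100 mm (its y) by 10 mm thick (its z), square edges, 65 to 125 g. One face has a flush round 48 mm glass window in a metal rim, the other a flush grey cover. It starts glass down: z axis up, away from the glass; x axis towards the deck. Once flipped, z points down.
- cassette_front (a point): Middle of the cassette's front side, the 100 x 10 mm side that first faces the deck, half-way through the thickness, 30 mm from the centre. It starts 20 to 40 mm from the deck wall, within 0.2 rad of parallel to it.
- cassette_rear (a point): Middle of the cassette's opposite 100 x 10 mm side, which first faces away from the deck, 30 mm from the centre. With the cassette square against the deck wall, a fingertip that pushes on this side and rises lifts it by friction; tipped over, the cassette comes to lie on the deck with this side foremost and 10 to 15 mm overhanging the front edge.
- post: Bystander, leave alone: short steel post 12.7 mm thick on a round 40 mm foot, 68 mm tall. Origin at its foot.
- lens_tube: Bystander, leave alone: black lens tube, 34 mm wide, 42 mm tall. Origin at its foot.
- jar: Bystander, leave alone: small amber jar, 40 mm wide, 45 mm tall. Origin at its foot.
- clamp_block: Bystander, leave alone: dark steel clamp block 30 x 40 mm, 37 mm tall with its stud. Origin at its foot.
- mirror_mount: Bystander, leave alone: upright mirror mount, 50 mm wide, 58 mm tall. Origin at its foot.
- driver: Bystander, leave alone: screwdriver about 200 mm long lying on the table. Origin at its foot.
- parts_tray: Bystander, leave alone: blue two-part tray 100 x 140 x 30 mm. Origin at its foot.
- cassette: The same cassette; origin at the centre of its glass face (5 mm from the cassette's centre), axes as the cassette's.
Mind the look-alikes: they are no part of the job. What is shaped like the cassette but blue is not meant.

How it is judged:
On the way, in this order (a step that is already met when the one before it is completed fails the run):
1. the cassette is tipped up steeply (more than about 40 degrees) on its front side, that side low down at the deck's front edge (angle between cassette_mid's own z axis and vertical between 0.7 and 2 rad and height (world z) of cassette_front below 0.025 m and x of cassette_front in the frame of deck_edge between -0.025 and 0.015 m), for 0.1 s.
2. the cassette lies flat on the deck, glass up (angle between cassette_mid's own z axis and vertical above 3.05 rad and height (world z) of cassette_mid between 0.0145 and 0.0205 m), for 0.2 s.
3. the cassette lies against the stop bar (all of step 2 and x of cassette_rear in the frame of deck_edge above 0.0905 m), for 0.2 s.
At the end, for the whole second after the job is handed in: The cassette lies flat and still on the deck, glass up, the side now facing the stop bar within about 4 mm of it and parallel to it within 4 degrees, its centre within 45 mm of the deck's middle line (all of step 3 and x of cassette_rear in the frame of deck_edge below 0.0975 m and y of cassette_mid in the frame of deck_edge between -0.045 and 0.045 m and angle between the x axis of cassette_mid and the x axis of deck, either way round below 0.07 rad and linear speed of cassette below 0.02 m/s); the robot touches nothing.
It fails at once if the cassette is lifted off (its whole body more than about 25 mm above the table, 13 mm above the deck) (height (world z) of each of cassette_front, cassette_rear, cassette_mid above 0.03 m).
It fails at once if one of the bystanders is moved by more than 15 mm (distance of any of post, lens_tube, jar, clamp_block, mirror_mount, driver, parts_tray from where it was at the start of the episode above 0.015 m).
It also fails if it takes over 61 s, if anything falls off the work surface, if the arm or the gripper's body presses on something with over 40 N, if the wrist force passes 120 N, or if a joint passes its speed limit or range.

## Robot

A 6-joint arm with a two-finger parallel gripper is mounted at the origin on the work surface. World frame = base frame: x ahead of the robot, y to its left, z up, the work surface at z = 0. Lengths are in m, angles in rad, forces in N, time in s.
With the tool pointing down it reaches from about 0.4 to 0.925 m from the base axis. Payload 12.5 kg.
Tool frame: the origin (TCP) lies midway between the tips of the shut fingers; the grasp point (between the pads) lies 19 mm behind it (pinch_z is the distance from the TCP to the grasp point, in m); y points along the fingers, z is the direction in which the jaws open and shut, and the axes are right-handed (so a half turn about y gives the same grasp; the last joint's range is limited). The gripper opens to 95 mm and grips with 3 to 60 N. Pads are 20 mm wide; open, the fingers measure 119 mm over their backs; the gripper's body (75 mm by 180 mm) begins 59 mm behind the grasp point.
Start: joints at [-1.261, 0.491, 1.559, -0, 1.092, -0.106], TCP at [0.252, -0.572, 0.215] pointing down, gripper open.
Joint ranges: [-3.1, 3.1], [-0.84, 2.19], [0.05, 2.79], [-1.13, 4.28], [0.06, 2.93], [-2.69, 2.69]. Speed limits (rad/s): [2.22, 2.22, 2.79, 3.14, 3.14, 3.14].

## Interface

Orientations are given as a unit quaternion [w, x, y, z].
In Python, from rig import * gives the robot as it stands.
- The arm moves only by the tool play_rows, never from a script. Its argument "series" is a list of rows, each a list of 6 numbers: the shift along the world's x, y, z in m, then the turn, a rotation vector about the world's x, y, z in degrees. A call has 1 to 5 rows; each row is the pose to reach, as a shift and turn from the pose commanded when the call began; what a row does not reach only later rows make up. A row lasts 1/8 s, in which the tool goes at most 62.5 mm and 10.7 degrees, less where a joint would pass 70% of its speed; a pose out of reach is approached as far as the arm can. A call with a gripper value outside its range is refused whole. "gripper" is the finger opening in m, from 0 to 0.0951, set as the call begins (left out, the last holds). The fingers move at their own pace and stop on an object; "squeeze" is the grip in N (left out, the last holds). Time passes only in rows, so rows that repeat a pose let the fingers close. It gives the time, the measured TCP pose, the force and the opening at its end, in the units of the state.
- state(): the state, without advancing time (a new reading comes with each control period).
- read_camera(name): name is "scene" or "top" or "wrist"; returns a dict with "img" (480x640x3 uint8, red, green, blue), "z_map" (480x640 float32, m along the optical axis (not along the pixel's ray), 0 where there is no reading), "K" (3x3 intrinsics, pixels), "R" (3x3) and "t" (3): a world point X has camera coordinates R X + t. Camera axes: x right, y down, z forward; pixel columns grow to the right and rows downward; lengths in m; the calibration is good to about 2 mm. The wrist camera is an equidistant fisheye: a pixel r from the principal point sees the ray r / f radians off the axis. A picture is of the moment at which its call begins.
- sign_off(): hands the job in, once; it reports no verdict.
Trained networks look in the newest picture that a camera, given by its name, has taken for a name from the list of things; names that differ only in an ending like _2 or _b are one class to them, and where a whole thing is asked for, a point or a joint stands for the part that bears it (a point fixed in the world has none). Each returns a list of dicts, best first, with "conf" (0 to 1); they miss things now and then, are a little off and sometimes report something else, mostly with a low value. They report only what shows in the picture. A call takes as long as a camera call. They do not tell look-alikes from the thing itself.
- trace(label, camera): "mask" (480x640 bool, what is visible of it) and "rect" ([left, top, right, bottom] in pixels, round what is visible of it).
The state is a dict: "t": time; "joint_positions": joint angles; "joint_velocities": joint speeds; "joint_efforts": joint torques, N m; "eef_pos": TCP position; "tcp_rot": TCP orientation; "ft_force": force on the tool from outside, world axes, zero at the start; "wrist_torque": the same for the moment, N m; "opening": finger opening in m.
Only numpy, scipy, OpenCV 4.12 (cv2) and the standard library are available. Lean on these libraries where they do the work, as an engineer would, in place of code of your own. Each camera call takes 0.05 s, during which the arm holds its last target.

## Working session

There is one attempt and no reset: what is moved stays moved. The work goes in short steps, Python scripts to look and compute and a tool call to move; the robot and the scene stay as the last step left them, time stands still between calls to the robot, and variables do not carry over. Pictures are saved under pics/ and viewed, and the job is handed in when it is done.

Besides the shell and the picture viewer there is one more tool, called in YAML: its name, and indented under it one key for each argument. play_rows: Moves the arm, as the interface text tells. Its arguments: {"type":"object","properties":{"series":{"type":"array","items":{"type":"array","items":{"type":"number"}}},"gripper":{"type":"number"},"squeeze":{"type":"number"}},"required":["series"]}

```bash
ls; mkdir -p pics; python3 - <<'E'
from rig import *
import cv2
print(state())
for n in ("scene","top","wrist"):
    c=read_camera(n); cv2.imwrite(f"pics/{n}0.png",c["img"][:,:,::-1]); print(n,c["K"],c["R"],c["t"])
E
```

```text
pics
{'t': 0.0, 'joint_positions': array([-1.26063114e+00,  4.91554770e-01,  1.55946806e+00, -1.64021006e-06,
        1.09169974e+00, -1.05581791e-01]), 'joint_velocities': array([-0.0009169 , -0.00063467, -0.00071589, -0.00106084, -0.00097734,
       -0.00051943]), 'joint_efforts': array([ 2.19441237e-03, -6.12629628e+01, -2.58182073e+01,  6.94095762e-02,
        4.81126865e-02, -9.32708622e-05]), 'eef_pos': array([ 0.25237394, -0.57150308,  0.21405832]), 'tcp_rot': array([ 0.14589137, -0.14597398,  0.69228136, -0.69148667]), 'ft_force': array([-0.19181751, -0.270092  ,  0.23336081]), 'wrist_torque': array([ 0.02069992,  0.03347147, -0.0010643 ]), 'opening': 0.09497321155513999}
scene [[493.43268928   0.         313.34089271]
 [  0.         493.43268928 242.80539821]
 [  0.           0.           1.        ]] [[ 0.54038677  0.84130982 -0.0134138 ]
 [ 0.57858632 -0.38311557 -0.72004189]
 [-0.61091735  0.38134007 -0.69380094]] [-0.26847084 -0.2875165   1.50361587]
top [[510.81960228   0.         325.79849266]
 [  0.         510.81960228 238.6839441 ]
 [  0.           0.           1.        ]] [[-0.00441541 -0.99996846  0.00660249]
 [-0.98935353  0.0034079  -0.1454922 ]
 [ 0.14546511 -0.0071746  -0.98933737]] [-0.02149607  0.53557966  1.19638616]
wrist [[371.64829954   0.         322.52055602]
 [  0.         371.64829954 236.79333391]
 [  0.           0.           1.        ]] [[ 0.40365267 -0.91491089 -0.00160847]
 [-0.88487698 -0.39084747  0.25343835]
 [-0.23250217 -0.10087777 -0.9673502 ]] [-0.62421393 -0.02822968  0.39064072]
```

View pics/scene0.png

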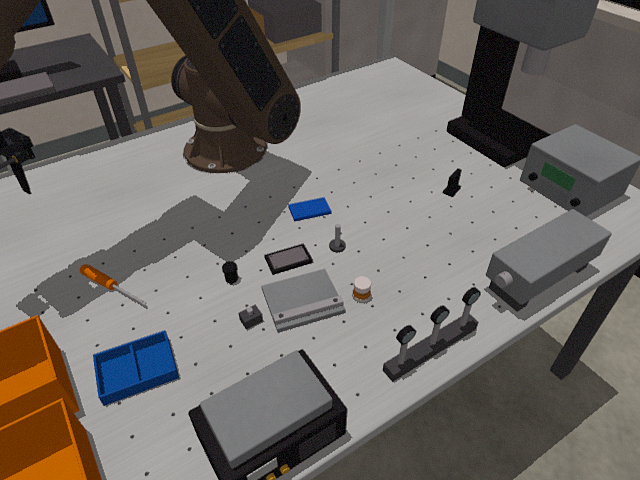

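View pics/top0.png

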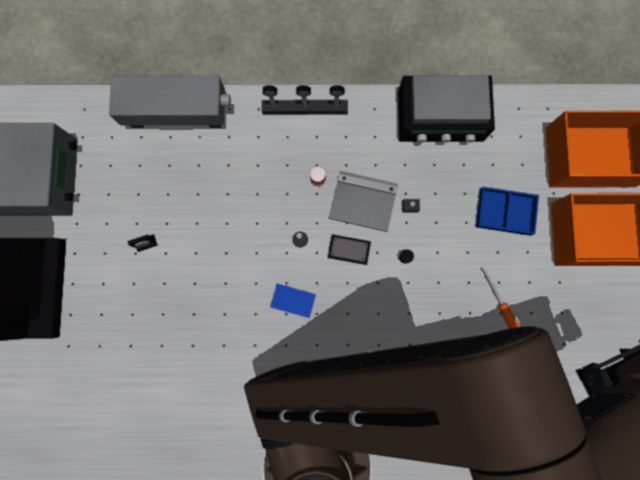

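Candidates: black plate at top (349,249) / scene (289,258), blue look-alike at top (293,300) / scene (310,209). The black one with grey cover in front of the deck (top 364,203) is the target.

```bash
cat > h.py <<'E'
from rig import *
import numpy as np, cv2
def proj(c,X):
    p=np.atleast_2d(X)@c["R"].T+c["t"]; return np.c_[c["K"][0,0]*p[:,0]/p[:,2]+c["K"][0,2],c["K"][1,1]*p[:,1]/p[:,2]+c["K"][1,2]]
def unproj(c,uv,z):  # ray to plane world z
    uv=np.atleast_2d(uv).astype(float)
    d=np.c_[(uv[:,0]-c["K"][0,2])/c["K"][0,0],(uv[:,1]-c["K"][1,2])/c["K"][1,1],np.ones(len(uv))]@c["R"]
    o=-c["R"].T@c["t"]; return o+d*((z-o[2])/d[:,2])[:,None]
def rect_of(m,c,z):
    ys,xs=np.nonzero(m); cs,_=cv2.findContours(m.astype(np.uint8),cv2.RETR_EXTERNAL,cv2.CHAIN_APPROX_NONE)
    k=max(cs,key=cv2.contourArea)[:,0,:]
    P=unproj(c,k,z)[:,:2]
    r=cv2.minAreaRect((P*1000).astype(np.float32)); return r,cv2.boxPoints(r)
E
python3 - <<'E'
from h import *
for cam in("top","scene"):
    c=read_camera(cam)
    for l in("cassette","deck","post","lens_tube","jar","clamp_block","mirror_mount","driver","parts_tray"):
        for d in trace(l,cam)[:2]:
            z={"cassette":.01,"deck":.012}.get(l,0)
            r,b=rect_of(d["mask"],c,z); print(cam,l,round(d["conf"],2),np.round(d["rect"]),np.round(r[0],1),np.round(r[1],1),round(r[2],1),b.round(0).tolist() if z else "")
    im=c["img"][:,:,::-1]
    cr=im[150:280,270:430] if cam=="top" else im[180:340,210:390]
    cv2.imwrite(f"pics/crop_{cam}.png",cv2.resize(cr,None,fx=4,fy=4 if cam=="top" else 3.5,interpolation=cv2.INTER_CUBIC))
E
```

```text
top cassette 0.81 [268. 285. 315. 317.] [388.6  57.9] [100.3  60.5] 73.9 [[346.0, 18.0], [404.0, 1.0], [432.0, 98.0], [373.0, 114.0]]
top cassette 0.64 [308. 166. 326. 188.] [699.7  -2.3] [40.4 51.9] 89.8 [[674.0, -22.0], [726.0, -23.0], [726.0, 18.0], [674.0, 18.0]]
top deck 0.85 [328. 175. 399. 232.] [ 635.8 -116.7] [150.8 127.1] 76.6 [[557.0, -175.0], [680.0, -205.0], [715.0, -58.0], [591.0, -29.0]]
top post 0.72 [293. 231. 309. 247.] [542.   41.8] [37.9 37.5] 0.1 
top lens_tube 0.44 [400. 251. 418. 260.] [ 497.1 -223.2] [35. 30.] 89.8 
top jar 0.55 [310. 166. 326. 186.] [702.5  -3.5] [38.1 47.1] 89.9 
top clamp_block 0.68 [400. 196. 421. 215.] [ 623.9 -238. ] [43.7 36. ] 89.8 
top mirror_mount 0.71 [492. 285. 521. 329.] [ 371.3 -458.1] [112.1  27.9] 24.3 
top mirror_mount 0.7 [126. 233. 155. 252.] [532.8 433.6] [35.5 65.7] 18.7 
top driver 0.68 [494. 289. 517. 328.] [ 353.4 -466.8] [70.1 24.6] 24.3 
top parts_tray 0.78 [478. 186. 540. 232.] [ 611.7 -482.8] [150.8 109.3] 81.1 
top parts_tray 0.19 [330. 233. 372. 267.] [515.9 -80.5] [102.1  63.9] 79.7 
scene cassette 0.86 [265. 242
[... 371 characters left out ...]
], [590.0, -29.0]]
scene post 0.56 [326. 226. 344. 250.] [511.9  59.1] [38.7 96.9] 56.0 
scene lens_tube 0.63 [222. 260. 238. 284.] [ 470.6 -211. ] [32.3 67.9] 64.8 
scene jar 0.9 [352. 274. 371. 303.] [676.2  10.6] [43.9 77. ] 52.5 
scene clamp_block 0.7 [241. 305. 261. 330.] [ 610.2 -232.2] [46.9 49.2] 89.8 
scene mirror_mount 0.64 [442. 169. 461. 197.] [505.5 459.4] [ 40.5 135. ] 33.2 
scene mirror_mount 0.22 [238. 303. 261. 329.] [ 611.7 -231.6] [48.2 49.3] 88.4 
scene driver 0.61 [ 78. 264. 146. 307.] [ 359.  -452.4] [214.1  29.1] 24.0 
scene driver 0.16 [267. 242. 315. 274.] [508.8 -76.8] [103.3  73.2] 79.1 
scene parts_tray 0.98 [ 95. 334. 178. 402.] [ 593.9 -475.4] [148.1 123.3] 79.9
```

View pics/crop_top.png

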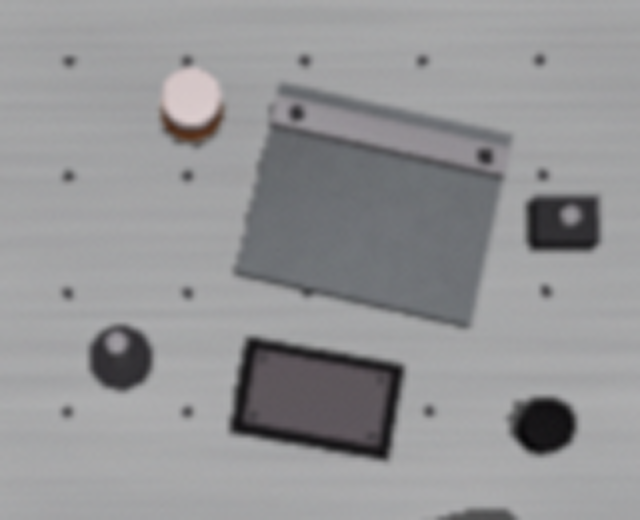

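View pics/crop_scene.png

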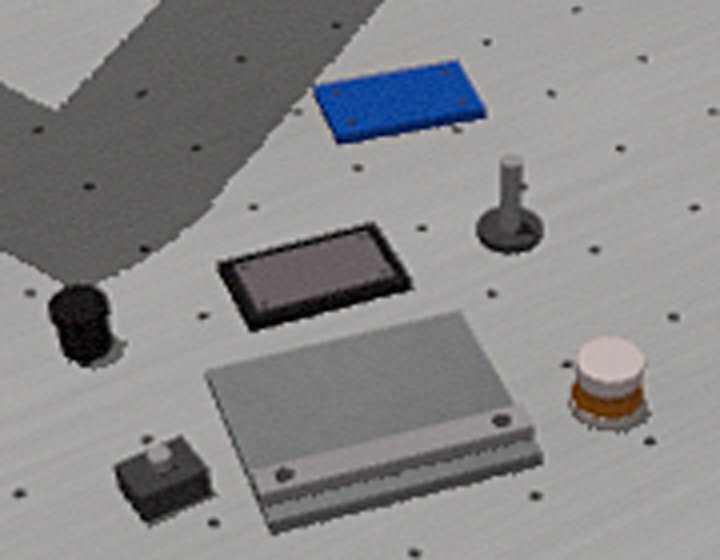

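```bash
cat >> h.py <<'E'
from scipy.optimize import least_squares
def edgefit(c,box,W,D,init,z,r=6):
    """fit rectangle (D along x, W along y) top outline on plane z by gradient maximisation in image c"""
    g=cv2.GaussianBlur(cv2.cvtColor(c["img"],cv2.COLOR_RGB2GRAY).astype(np.float32),(0,0),1.0)
    gm=np.hypot(cv2.Sobel(g,5,1,0),cv2.Sobel(g,5,0,1))
    t=np.linspace(-.45,.45,60)
    def pts(p):
        x=np.r_[np.full(60,-D/2),np.full(60,D/2),t*D,t*D]; y=np.r_[t*W,t*W,np.full(60,-W/2),np.full(60,W/2)]
        ca,sa=np.cos(p[2]),np.sin(p[2]); return np.c_[p[0]+ca*x-sa*y,p[1]+sa*x+ca*y,np.full(240,z)]
    def cost(p):
        q=proj(c,pts(p)).astype(np.float32); return -cv2.remap(gm,q[:,0],q[:,1],cv2.INTER_CUBIC).mean()
    from scipy.optimize import minimize
    return minimize(cost,init,method="Nelder-Mead",options=dict(initial_simplex=np.array(init)+np.r_[np.zeros((1,3)),np.diag([.004,.004,.04])],xatol=1e-5,fatol=1e-3))
E
python3 - <<'E'
from h import *
from scipy.spatial.transform import Rotation as R
q=state()["tcp_rot"]; M=R.from_quat(np.r_[q[1:],q[0]]).as_matrix(); print(M.round(3))
for cam in("top","scene"):
    c=read_camera(cam)
    k=edgefit(c,None,.1,.06,[.516,-.0805,-.178],.01); print(cam,"cas",k.x.round(4),np.degrees(k.x[2]),k.fun)
    d=edgefit(c,None,.15,.125,[.636,-.1167,-.23],.012); e=d.x[:2]-.0625*np.r_[np.cos(d.x[2]),np.sin(d.x[2])]
    print("deck",d.x.round(4),np.degrees(d.x[2]),d.fun,"edge",e)
    v=k.x[:2]-e; a=d.x[2]; print("rel",v@[np.cos(a),np.sin(a)],v@[-np.sin(a),np.cos(a)])
E
```

```text
[[-0.915  0.     0.404]
 [-0.404 -0.    -0.915]
 [-0.    -1.     0.   ]]
top cas [ 0.5136 -0.0804 -0.182 ] -10.430464475877464 -311.3330078125
deck [ 0.6347 -0.1168 -0.2322] -13.303948057538006 -116.78968811035156 edge [ 0.57390277 -0.10241839]
rel -0.06378752544127039 0.007573698158877999
scene cas [ 0.5213 -0.0835 -0.1905] -10.914844940456813 -324.7944030761719
deck [ 0.6345 -0.1195 -0.2345] -13.43477659020499 -133.35433959960938 edge [ 0.573702   -0.10499693]
rel -0.05598305532309565 0.008685334499944714
```

View pics/wrist0.png

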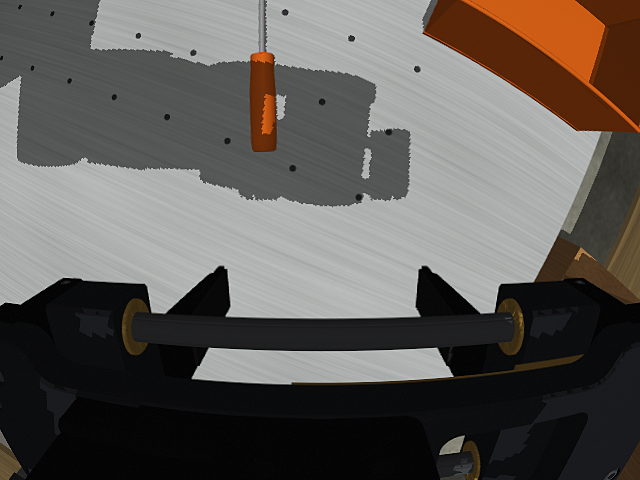

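play_rows:
  series:
    - [0.021,0.05,0,0,0,-9]
    - [0.042,0.1,0,0,0,-18]
    - [0.063,0.15,0,0,0,-27]
    - [0.084,0.2,0,0,0,-37.1]
    - [0.105,0.25,0,0,0,-37.1]
  gripper: 0.06

```text
t: 1.88
eef_pos: [0.3579, -0.3202, 0.2149]
tcp_rot: [0.083, -0.083, -0.702, 0.702]
ft_force: [0.7, -0.7, 0.3]
opening: 0.0607
```

play_rows:
  series:
    - [0.021,0.05,0,0,0,0]
    - [0.042,0.1,0,0,0,0]
    - [0.063,0.15,-0.02,0,0,0]
    - [0.084,0.2,-0.05,0,0,0]
    - [0.1017,0.2535,-0.08,0,0,0]

```text
t: 2.5
eef_pos: [0.4596, -0.0678, 0.1348]
tcp_rot: [0.081, -0.082, -0.702, 0.702]
ft_force: [1.5, -0.9, -0.3]
opening: 0.0597
```

```bash
python3 - <<'E'
from h import *
from scipy.spatial.transform import Rotation as R
s=state();q=s["tcp_rot"]; M=R.from_quat(np.r_[q[1:],q[0]]).as_matrix(); print(s["t"],s["eef_pos"],s["opening"],s["joint_positions"]);print(M.round(3))
for n in("wrist","top","scene"):
    c=read_camera(n); cv2.imwrite(f"pics/{n}1.png",c["img"][:,:,::-1])
E
```

```text
2.5 [ 0.45961685 -0.06784486  0.13480134] 0.059749170435532115 [-2.88824214e-01  3.79786125e-01  2.03185267e+00 -1.33526357e-04
  7.28435918e-01  1.51407747e+00]
[[-0.973  0.001 -0.23 ]
 [ 0.23  -0.001 -0.973]
 [-0.002 -1.     0.   ]]
```

View pics/wrist1.png

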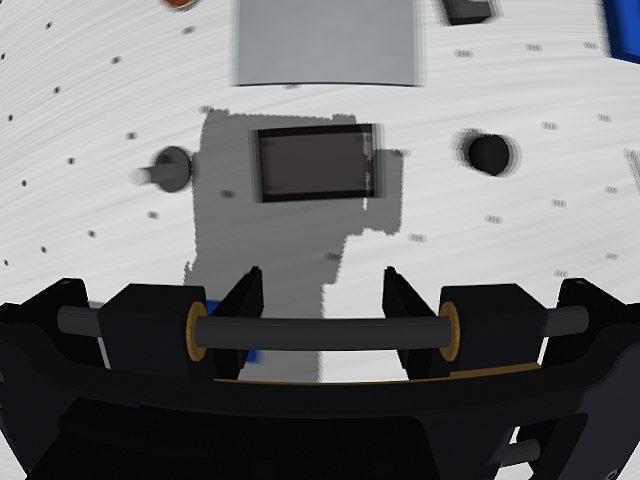

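View pics/scene1.png

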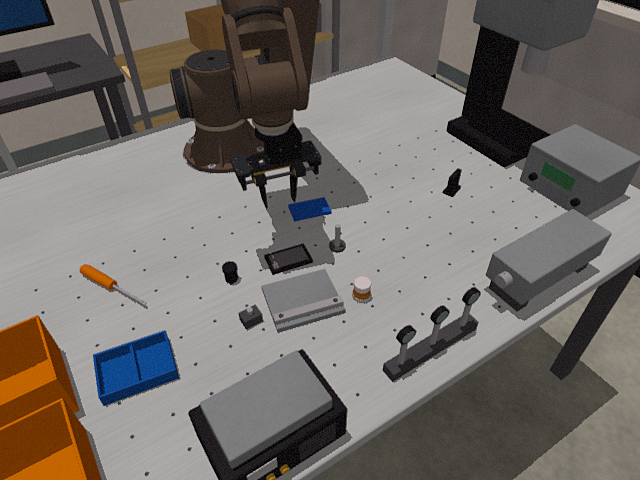

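```bash
cat >> h.py <<'E'
def fish(c,uv,z):
    uv=np.atleast_2d(uv).astype(float); d=uv-c["K"][:2,2]; r=np.hypot(*d.T); th=r/c["K"][0,0]
    ray=np.c_[d/r[:,None]*np.sin(th)[:,None],np.cos(th)]@c["R"]; o=-c["R"].T@c["t"]
    return o+ray*((z-o[2])/ray[:,2])[:,None]
A=np.radians(-13.35); E0=np.array([.5738,-.1035])
def dk(P):
    v=np.atleast_2d(P)[:,:2]-E0; return np.c_[v@[np.cos(A),np.sin(A)],v@[-np.sin(A),np.cos(A)]]
E
python3 - <<'E'
from h import *
c=read_camera("wrist"); im=c["img"][:,:,::-1]
cv2.imwrite("pics/w2.png",cv2.resize(im[60:260,210:450],None,fx=3,fy=3,interpolation=cv2.INTER_CUBIC))
P=fish(c,[[262,202],[381,196],[260,131],[373,125]],.01);print(P.round(4),dk(P).round(4))
P=fish(c,[[236,86],[420,84]],.012);print(P.round(4),dk(P).round(4)); print(state()["eef_pos"])
E
```

```text
[[ 0.4921 -0.0243  0.01  ]
 [ 0.4752 -0.1189  0.01  ]
 [ 0.5479 -0.0369  0.01  ]
 [ 0.5322 -0.1244  0.01  ]] [[-0.0977  0.0582]
 [-0.0923 -0.0377]
 [-0.0406  0.0589]
 [-0.0356 -0.03  ]]
[[ 0.5882 -0.0269  0.012 ]
 [ 0.5576 -0.1688  0.012 ]] [[-0.0037  0.0778]
 [-0.0007 -0.0672]]
[ 0.45889989 -0.06868815  0.13508146]
```

View pics/w2.png

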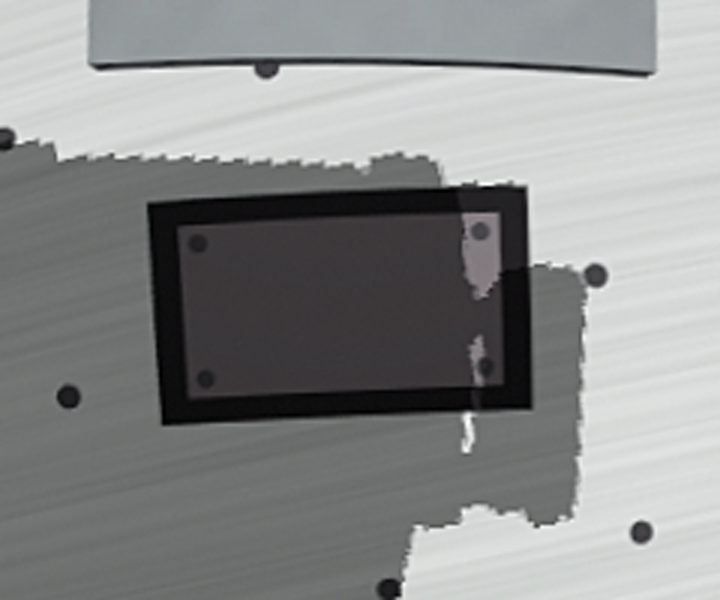

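```bash
python3 - <<'E'
from h import *
c=read_camera("wrist")
P=fish(c,[[264.3,201.3],[387,196.3],[259.3,128],[385.7,122]],.01);D=dk(P);print(P.round(4).tolist(),D.round(4).tolist(),D.mean(0))
P=fish(c,[[240,81.3],[427.3,83.7]],.012);print(P.round(4).tolist(),dk(P).round(4).tolist()); d=P[0]-P[1]; print(np.degrees(np.arctan2(-d[0],d[1])))
E
```

```text
[[0.4926, -0.0277, 0.01], [0.4741, -0.1253, 0.01], [0.5509, -0.0384, 0.01], [0.5329, -0.1367, 0.01]] [[-0.0965, 0.055], [-0.092, -0.0442], [-0.0373, 0.0581], [-0.0321, -0.0418]] [-0.06447802  0.0067657 ]
[[0.5917, -0.0324, 0.012], [0.5572, -0.1768, 0.012]] [[0.001, 0.0733], [0.0008, -0.0752]]
-13.426548611722257
```

play_rows:
  series:
    - [0,0,-0.05,0,0,0]
    - [0,0,-0.1,0,0,0]
    - [0,0,-0.122,0,0,0]
    - [0,0,-0.131,0,0,0]
    - [0,0,-0.131,0,0,0]

```text
t: 3.38
eef_pos: [0.459, -0.0703, 0.0048]
tcp_rot: [0.082, -0.082, -0.702, 0.702]
ft_force: [-0.3, -0.4, 0.7]
opening: 0.0598
```

play_rows:
  series:
    - [0.0078,-0.0018,0,0,0,0]
    - [0.0136,-0.0032,0,0,0,0]
    - [0.0195,-0.0046,0,0,0,0]
    - [0.0253,-0.006,0,0,0,0]
    - [0.0311,-0.0074,0,0,0,0]

```text
t: 4.0
eef_pos: [0.4902, -0.0768, 0.0043]
tcp_rot: [0.082, -0.082, -0.702, 0.702]
ft_force: [-2.0, 0.9, 1.6]
opening: 0.0604
```

```bash
python3 - <<'E'
from h import *
c=read_camera("wrist"); im=c["img"][:,:,::-1]
cv2.imwrite("pics/w3.png",im); s=state();print(s["eef_pos"],dk(s["eef_pos"]),s["ft_force"])
E
```

```text
[ 0.49110526 -0.07706372  0.00432992] [[-0.08656425  0.00662779]] [ 1.02088761 -0.06864297 -0.15299917]
```

View pics/w3.png

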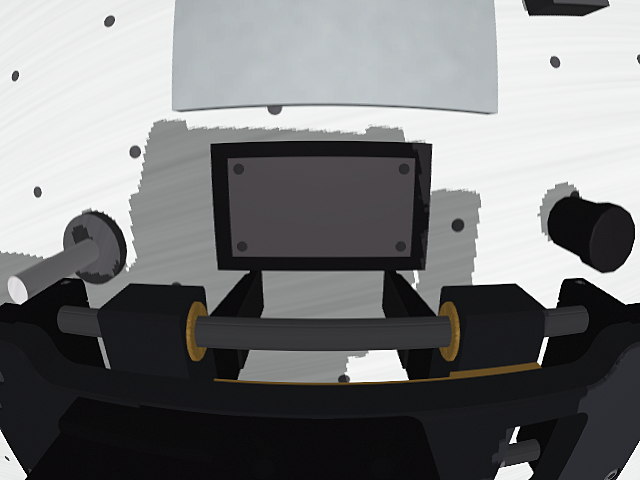

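play_rows:
  series:
    - [0.0045,-0.001,0,0,0,0]
    - [0.0085,-0.002,0,0,0,0]
    - [0.0117,-0.0028,0,0,0,0]
    - [0.0146,-0.0035,0,0,0,0]
    - [0.0165,-0.0039,0,0,0,0]

```text
t: 4.68
eef_pos: [0.5057, -0.0805, 0.0042]
tcp_rot: [-0.082, 0.081, 0.702, -0.702]
ft_force: [-7.0, 0.6, 5.1]
opening: 0.0603
```

play_rows:
  series:
    - [0.001,-0.0002,0,0,0,0]
    - [0.002,-0.0005,0,0,0,0]
    - [0.002,-0.0005,0,0,0,0]

```text
t: 5.05
eef_pos: [0.5058, -0.0805, 0.0042]
tcp_rot: [-0.084, 0.08, 0.703, -0.702]
ft_force: [-11.2, 0.4, 8.3]
opening: 0.0599
```

```bash
python3 - <<'E'
from h import *
c=read_camera("wrist"); im=c["img"][:,:,::-1]
cv2.imwrite("pics/w4.png",im); s=state();print(s["eef_pos"],dk(s["eef_pos"]),s["ft_force"])
E
```

```text
[ 0.50581161 -0.08050144  0.0041505 ] [[-0.07146153  0.00667864]] [-10.8703946    1.27799772   6.87742943]
```

View pics/w4.png

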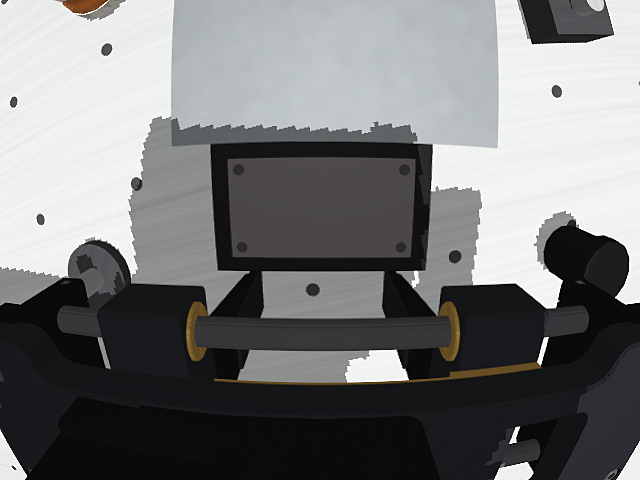

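play_rows:
  series:
    - [-0.0001,0,0.0015,0,0,0]
    - [-0.0002,0,0.0031,0,0,0]
    - [-0.0003,0.0001,0.0047,0,0,0]
    - [-0.0003,0.0001,0.0062,0,0,0]
    - [-0.0002,0,0.0093,0,0,0]

```text
t: 5.72
eef_pos: [0.506, -0.0805, 0.013]
tcp_rot: [-0.084, 0.08, 0.703, -0.702]
ft_force: [-6.6, 1.7, -0.8]
opening: 0.06
```

```bash
cat > look.py <<'E'
import sys
from h import *
n=sys.argv[1]
c=read_camera("wrist"); s=state(); d=read_camera("scene")
a=c["img"][40:330,150:490]; b=cv2.resize(d["img"][200:320,220:370],None,fx=2.6,fy=2.6,interpolation=cv2.INTER_CUBIC)
h=max(a.shape[0],b.shape[0]); o=np.zeros((h,a.shape[1]+b.shape[1],3),np.uint8); o[:a.shape[0],:a.shape[1]]=a; o[:b.shape[0],a.shape[1]:]=b
cv2.imwrite(f"pics/{n}.png",o[:,:,::-1]); print(s["t"],"deck xy",dk(s["eef_pos"]).round(4),"z",s["eef_pos"][2].round(4),"F",s["ft_force"].round(1),"T",s["wrist_torque"].round(2))
E
python3 look.py l1
```

```text
5.775 deck xy [[-0.0712  0.0067]] z 0.0134 F [-8.5  0.8  0.3] T [ 0.31  1.59 -0.08]
```

View pics/l1.png

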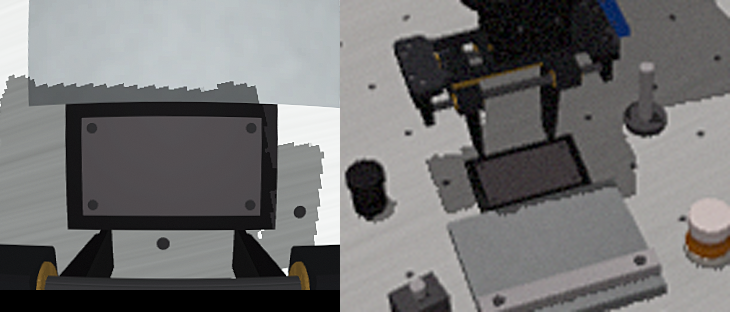

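play_rows:
  series:
    - [0.0002,0,0.003,0,0,0]
    - [0.0006,-0.0001,0.0059,0,0,0]
    - [0.0011,-0.0003,0.0088,0,0,0]
    - [0.0018,-0.0004,0.0117,0,0,0]
    - [0.0026,-0.0006,0.0145,0,0,0]

```text
t: 6.45
eef_pos: [0.5089, -0.0812, 0.0278]
tcp_rot: [-0.083, 0.08, 0.703, -0.702]
ft_force: [-7.3, 0.7, 1.8]
opening: 0.0599
```

```bash
python3 look.py l2
```

```text
6.5 deck xy [[-0.0682  0.0067]] z 0.0281 F [-8.2  1.2  1.6] T [0.37 1.56 0.  ]
```

View pics/l2.png

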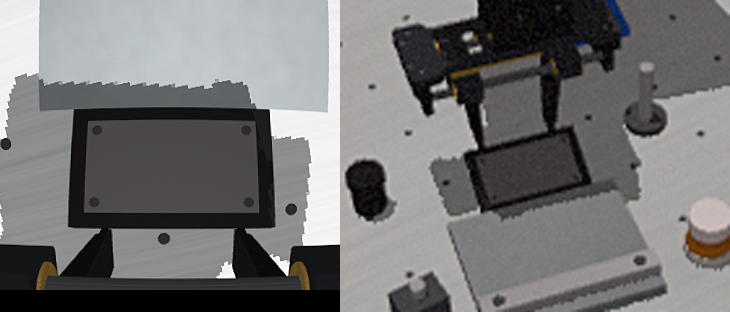

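play_rows:
  series:
    - [0.001,-0.0002,0.0026,0,0,0]
    - [0.0021,-0.0005,0.0052,0,0,0]
    - [0.0034,-0.0008,0.0077,0,0,0]
    - [0.0047,-0.0011,0.01,0,0,0]
    - [0.0063,-0.0015,0.0123,0,0,0]

```text
t: 7.18
eef_pos: [0.5153, -0.0828, 0.0402]
tcp_rot: [-0.083, 0.08, 0.703, -0.702]
ft_force: [-4.5, 1.2, 3.2]
opening: 0.06
```

```bash
python3 look.py l3
```

```text
7.225 deck xy [[-0.061   0.0067]] z 0.0406 F [-6.1  0.9  6. ] T [ 0.34  1.27 -0.02]
```

View pics/l3.png

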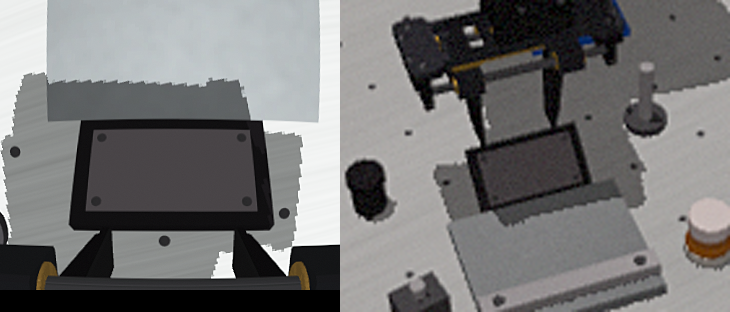

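play_rows:
  series:
    - [0.0017,-0.0004,0.0022,0,0,0]
    - [0.0034,-0.0008,0.0043,0,0,0]
    - [0.0054,-0.0013,0.0062,0,0,0]
    - [0.0074,-0.0018,0.0081,0,0,0]
    - [0.0095,-0.0023,0.0098,0,0,0]

```text
t: 7.9
eef_pos: [0.5256, -0.0853, 0.0504]
tcp_rot: [-0.083, 0.081, 0.702, -0.702]
ft_force: [-5.9, 1.4, 5.1]
opening: 0.0599
```

```bash
python3 look.py l4
```

```text
7.95 deck xy [[-0.0507  0.0066]] z 0.0506 F [-5.9  1.8  7.1] T [0.31 1.   0.01]
```

View pics/l4.png

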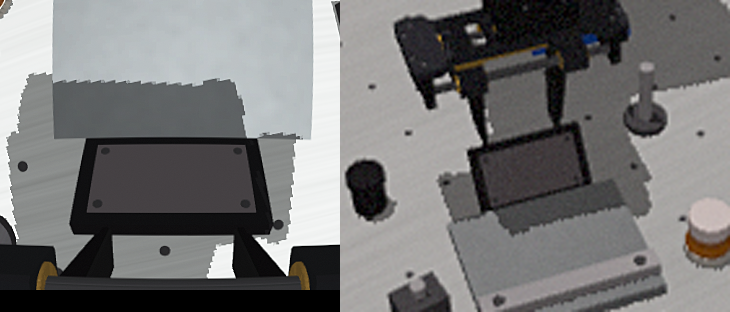

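play_rows:
  series:
    - [0.0022,-0.0005,0.0015,0,0,0]
    - [0.0045,-0.0011,0.003,0,0,0]
    - [0.0069,-0.0016,0.0042,0,0,0]
    - [0.0094,-0.0022,0.0053,0,0,0]
    - [0.012,-0.0028,0.0063,0,0,0]

```text
t: 8.62
eef_pos: [0.5384, -0.0883, 0.0571]
tcp_rot: [0.082, -0.082, -0.702, 0.702]
ft_force: [-3.2, 1.4, 8.4]
opening: 0.0597
```

```bash
python3 look.py l5
```

```text
8.675 deck xy [[-0.0375  0.0066]] z 0.0572 F [-3.9  0.6  9.1] T [0.28 0.67 0.03]
```

View pics/l5.png

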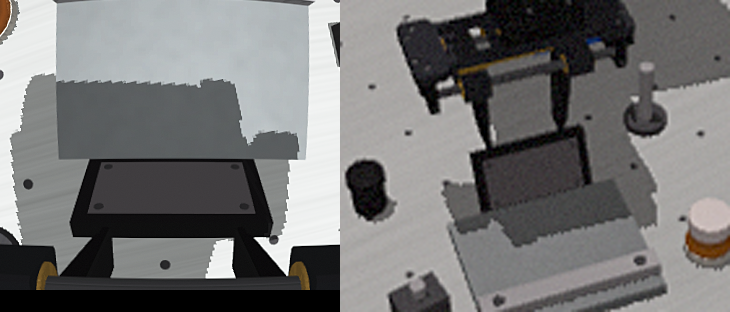

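play_rows:
  series:
    - [0.0026,-0.0006,0.0008,0,0,0]
    - [0.0062,-0.0015,0.0017,0,0,0]
    - [0.0099,-0.0023,0.0023,0,0,0]
    - [0.0137,-0.0032,0.0026,0,0,0]
    - [0.0166,-0.004,0.0026,0,0,0]

```text
t: 9.35
eef_pos: [0.5563, -0.0926, 0.0602]
tcp_rot: [0.081, -0.083, -0.702, 0.703]
ft_force: [-0.7, 1.3, 10.6]
opening: 0.0598
```

```bash
python3 look.py l6
```

```text
9.4 deck xy [[-0.0192  0.0066]] z 0.0602 F [0.5 1.1 9.6] T [ 0.34 -0.06  0.04]
```

View pics/l6.png

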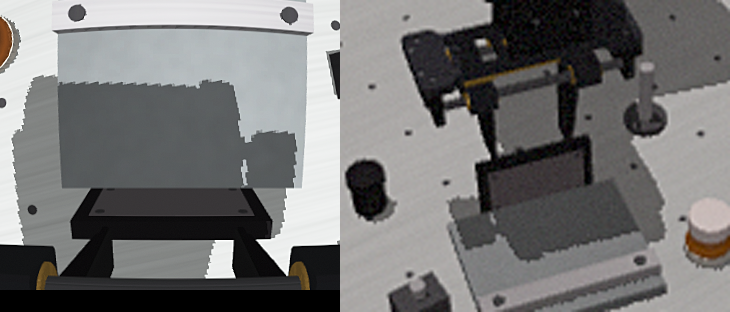

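play_rows:
  series:
    - [0.001,-0.0002,0,0,0,0]
    - [0.0018,-0.0004,0.0002,0,0,0]
    - [0.0018,-0.0004,0.0003,0,0,0]
    - [0.0018,-0.0004,0.0012,0,0,0]
    - [0.0018,-0.0004,0.003,0,0,0]

```text
t: 10.07
eef_pos: [0.5569, -0.0928, 0.062]
tcp_rot: [0.082, -0.082, -0.702, 0.702]
ft_force: [-0.1, 0.1, -0.1]
opening: 0.0599
```

```bash
python3 look.py l7
```

```text
10.125 deck xy [[-0.0188  0.0065]] z 0.0623 F [-0.6  1.4  0.4] T [0.09 0.03 0.03]
```

View pics/l7.png

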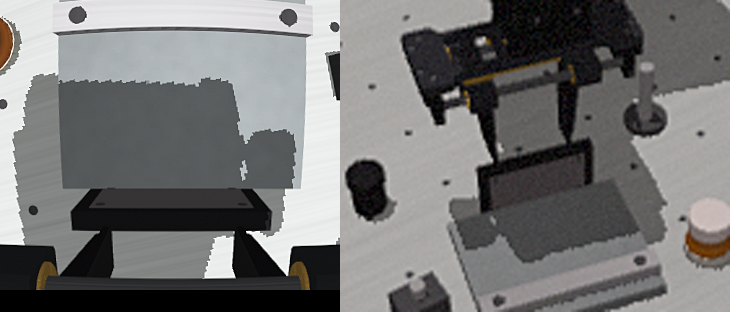

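play_rows:
  series:
    - [0,0,0.006,0,0,0]
    - [-0.0078,0.0018,0.006,0,0,0]
    - [-0.0166,0.0039,0.006,0,0,0]
    - [-0.0166,0.0039,-0.01,0,0,0]
    - [-0.0166,0.0039,-0.022,0,0,0]

```text
t: 10.8
eef_pos: [0.5402, -0.0888, 0.0388]
tcp_rot: [-0.082, 0.082, 0.702, -0.702]
ft_force: [0.5, -0.5, 0.4]
opening: 0.0601
```

```bash
python3 look.py l8
```

```text
10.85 deck xy [[-0.0366  0.0065]] z 0.0375 F [-0.9 -0.1 -1. ] T [ 0.07  0.09 -0.  ]
```

View pics/l8.png

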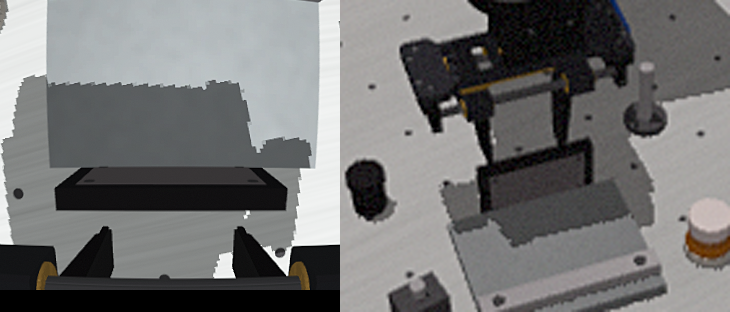

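play_rows:
  series:
    - [0.0039,-0.0009,0.0005,0,0,0]
    - [0.0078,-0.0018,0.0005,0,0,0]
    - [0.0117,-0.0028,0.0005,0,0,0]
    - [0.0146,-0.0035,0.0005,0,0,0]
    - [0.0165,-0.0039,0.0005,0,0,0]

```text
t: 11.52
eef_pos: [0.557, -0.0928, 0.0406]
tcp_rot: [0.082, -0.082, -0.702, 0.702]
ft_force: [-0.7, -0.7, 0.8]
opening: 0.06
```

play_rows:
  series:
    - [0.0015,-0.0004,0,0,0,0]
    - [0.0029,-0.0007,0,0,0,0]
    - [0.0044,-0.001,0,0,0,0]
    - [0.0054,-0.0013,0,0,0,0]
    - [0.0063,-0.0015,0,0,0,0]

```text
t: 12.15
eef_pos: [0.5633, -0.0943, 0.0406]
tcp_rot: [0.082, -0.082, -0.702, 0.702]
ft_force: [-0.8, 0.2, -0.8]
opening: 0.0598
```

```bash
python3 look.py l9
```

```text
12.2 deck xy [[-0.0123  0.0065]] z 0.0406 F [-0.2  0.1  0.2] T [0.09 0.06 0.02]
```

View pics/l9.png

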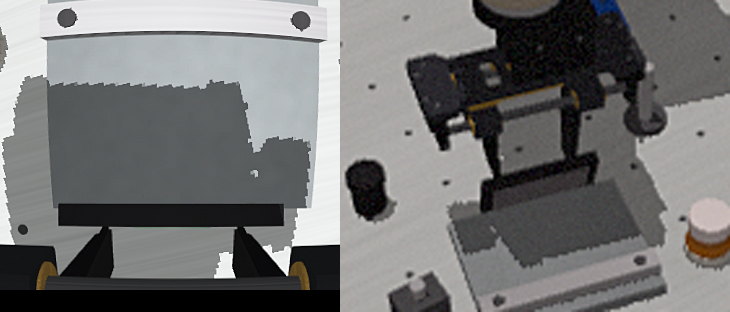

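play_rows:
  series:
    - [0.0015,-0.0004,0,0,0,0]
    - [0.0029,-0.0007,0,0,0,0]
    - [0.0044,-0.001,0,0,0,0]
    - [0.0054,-0.0013,0,0,0,0]
    - [0.0063,-0.0015,0,0,0,0]

```text
t: 12.88
eef_pos: [0.5696, -0.0958, 0.0406]
tcp_rot: [0.082, -0.082, -0.702, 0.702]
ft_force: [-0.2, 0.1, -0.2]
opening: 0.0599
```

```bash
python3 look.py l10
```

```text
12.925 deck xy [[-0.0058  0.0065]] z 0.0406 F [-0.4 -0.1 -0.1] T [ 0.02  0.04 -0.04]
```

View pics/l10.png

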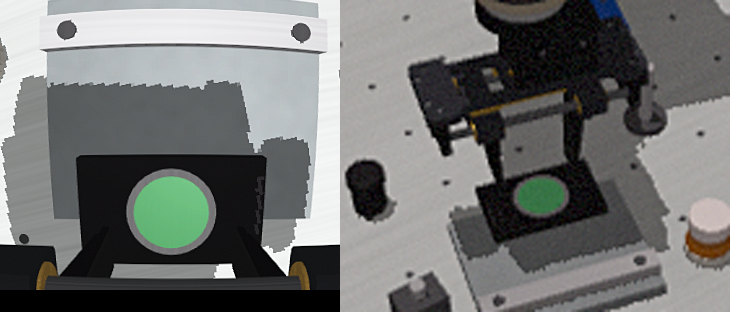

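play_rows:
  series:
    - [-0.015,0.0035,0.002,0,0,0]
    - [-0.0292,0.0069,0,0,0,0]
    - [-0.0292,0.0069,-0.012,0,0,0]
    - [-0.0292,0.0069,-0.0235,0,0,0]
    - [-0.0292,0.0069,-0.0235,0,0,0]

```text
t: 13.6
eef_pos: [0.5402, -0.0889, 0.0158]
tcp_rot: [-0.082, 0.081, 0.702, -0.702]
ft_force: [0.8, -0.5, -0.3]
opening: 0.0598
```

```bash
python3 look.py l11
```

```text
13.65 deck xy [[-0.0359  0.0065]] z 0.0163 F [-0.1 -0.3 -0.2] T [ 0.04  0.03 -0.01]
```

View pics/l11.png

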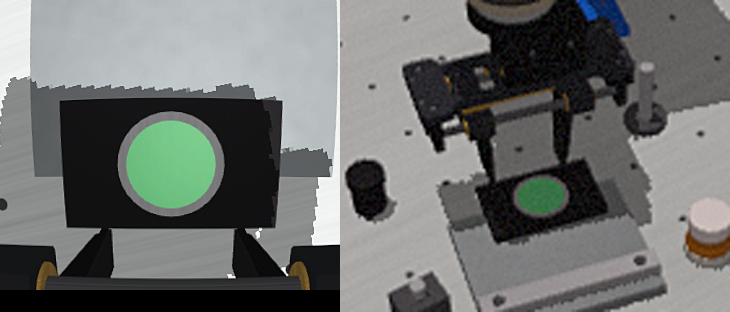

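```bash
python3 - <<'E'
from h import *
c=read_camera("wrist")
for z in(.022,.018): print(dk(fish(c,[[217,268],[425,268],[210,140],[432,140]],z)).round(4).tolist())
print(dk(fish(c,[[181,216],[482,216]],.012)).round(4))
t=read_camera("top"); r=[d for d in trace("cassette","top")]
print([(round(d["conf"],2),d["rect"]) for d in r])
E
```

```text
[[-0.0232, 0.0578], [-0.0231, -0.0425], [0.0375, 0.0577], [0.0375, -0.0424]]
[[-0.0247, 0.0591], [-0.0245, -0.0437], [0.0376, 0.059], [0.0376, -0.0436]]
[[ 0.0005  0.0782]
 [ 0.0008 -0.0745]]
[]
```

play_rows:
  series:
    - [0.0039,-0.0009,0,0,0,0]
    - [0.0097,-0.0023,0,0,0,0]
    - [0.0165,-0.0039,0,0,0,0]
    - [0.0234,-0.0055,0,0,0,0]
    - [0.0292,-0.0069,0,0,0,0]

```text
t: 14.48
eef_pos: [0.57, -0.0959, 0.0171]
tcp_rot: [0.082, -0.082, -0.702, 0.702]
ft_force: [-1.5, 0.1, 1.2]
opening: 0.0597
```

```bash
python3 look.py l12
```

```text
14.525 deck xy [[-0.0047  0.0065]] z 0.0171 F [ 0.6  0.5 -0.5] T [ 0.1   0.02 -0.04]
```

View pics/l12.png

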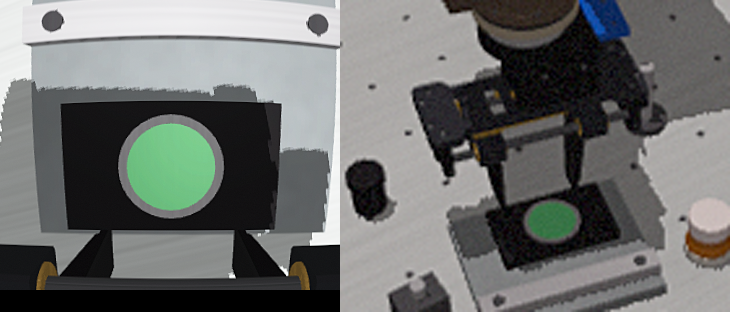

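play_rows:
  series:
    - [0.0058,-0.0014,0,0,0,0]
    - [0.0117,-0.0028,0,0,0,0]
    - [0.0175,-0.0042,0,0,0,0]
    - [0.0214,-0.0051,0,0,0,0]
    - [0.0248,-0.0059,0,0,0,0]

```text
t: 15.2
eef_pos: [0.5945, -0.1017, 0.0171]
tcp_rot: [0.082, -0.082, -0.702, 0.702]
ft_force: [-1.6, 0.9, 0.1]
opening: 0.06
```

play_rows:
  series:
    - [0.0015,-0.0004,0,0,0,0]
    - [0.0029,-0.0007,0,0,0,0]
    - [0.0044,-0.001,0,0,0,0]
    - [0.0054,-0.0013,0,0,0,0]
    - [0.0054,-0.0013,0,0,0,0]

```text
t: 15.82
eef_pos: [0.5982, -0.1025, 0.017]
tcp_rot: [-0.083, 0.08, 0.703, -0.702]
ft_force: [-7.5, 1.2, 5.0]
opening: 0.0602
```

```bash
python3 look.py l13
```

```text
15.875 deck xy [[0.0235 0.0066]] z 0.017 F [-7.1  2.4  4.9] T [ 0.35  1.47 -0.03]
```

View pics/l13.png

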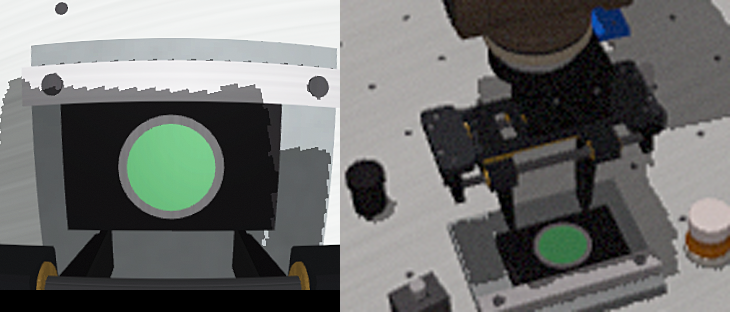

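Flush against the bar with 7 N. Back off and rise clear, then check.

play_rows:
  series:
    - [-0.006,0.0014,0,0,0,0]
    - [-0.02,0.0047,0,0,0,0]
    - [-0.035,0.008,0,0,0,0]
    - [-0.04,0.009,0.04,0,0,0]
    - [-0.04,0.009,0.09,0,0,0]

```text
t: 16.55
eef_pos: [0.5582, -0.0936, 0.1073]
tcp_rot: [-0.083, 0.081, 0.702, -0.702]
ft_force: [0.7, 0.2, -0.2]
opening: 0.0601
```

play_rows:
  series:
    - [-0.04,0.009,0.05,0,0,0]
    - [-0.06,0.014,0.09,0,0,0]
    - [-0.06,0.014,0.09,0,0,0]
    - [-0.06,0.014,0.09,0,0,0]

```text
t: 17.05
eef_pos: [0.4995, -0.0799, 0.1967]
tcp_rot: [0.082, -0.082, -0.702, 0.702]
ft_force: [0.9, -0.1, -0.5]
opening: 0.0599
```

```bash
python3 - <<'E'
from h import *
s=state();print(s["t"],s["eef_pos"],s["ft_force"])
c=read_camera("wrist");t=read_camera("top");d=read_camera("scene")
cv2.imwrite("pics/fw.png",c["img"][:,:,::-1]);cv2.imwrite("pics/ft.png",t["img"][:,:,::-1]);cv2.imwrite("pics/fs.png",d["img"][:,:,::-1])
for cam,k in(("top",t),("scene",d)):
    e=edgefit(k,None,.1,.06,[.638,-.111,-.233],.022);print(cam,dk(e.x[:2]),np.degrees(e.x[2]),e.fun)
for l in("post","lens_tube","jar","clamp_block","mirror_mount","driver","parts_tray"):
    print(l,[np.round(x["rect"]).tolist() for x in trace(l,"scene")[:1]])
E
```

```text
17.05 [ 0.49946028 -0.07993035  0.19665402] [ 0.85928309 -0.13195756 -0.45564198]
top [[0.06720062 0.00827912]] -13.767872618714355 -104.63865661621094
scene [[0.06461025 0.00610734]] -13.610294617754159 -250.69482421875
post [[330.0, 226.0, 345.0, 250.0]]
lens_tube [[262.0, 270.0, 345.0, 330.0]]
jar [[351.0, 277.0, 371.0, 302.0]]
clamp_block [[239.0, 307.0, 260.0, 327.0]]
mirror_mount [[444.0, 168.0, 461.0, 197.0]]
driver [[83.0, 263.0, 146.0, 303.0]]
parts_tray [[92.0, 333.0, 179.0, 405.0]]
```

View pics/fw.png

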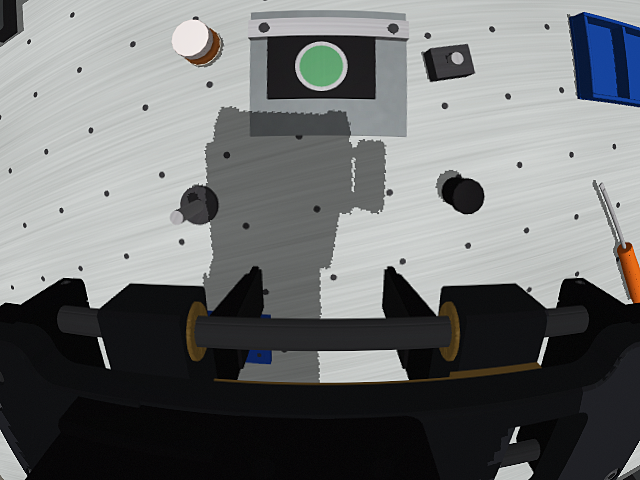

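View pics/fs.png

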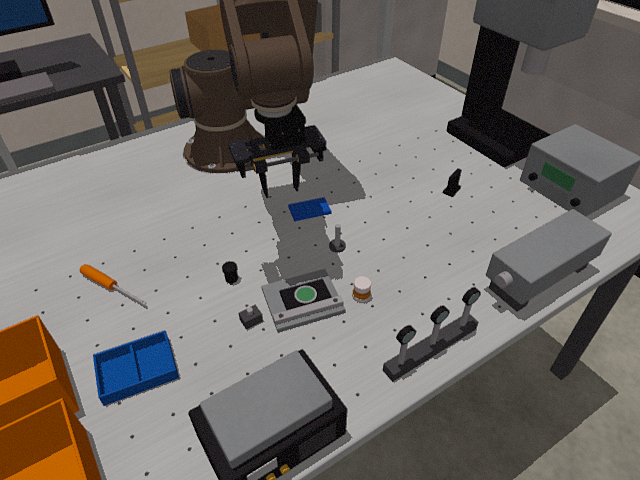

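```bash
python3 -c "
from rig import *
print(sign_off())"
```

```text
the job is handed in; nothing more can be done
None
```

I flipped the black cassette onto the deck glass up and pushed it flush against the stop bar. I handed the job in at about 17 s; `sign_off()` reports no verdict.

**How it went:**
- I squared the cassette against the deck wall with two open fingertips.
- I raised it by friction along an arc until it stood on its front side.
- I then re-placed the fingertips behind it, tipped it over the edge, and pushed it across to the bar.
- It was never gripped or lifted off.

**Last checks:**
- **Position:** the fits put the centre 65–67 mm behind the front edge (65 is flush) and 6–8 mm off the middle line.
- **Angle:** the side at the bar is within about 0.5° of parallel. The wrist picture shows no gap there.
- **Push:** contact force at the bar was about 7 N. The arm has since backed away and touches nothing.
- **Bystanders:** all look unmoved in the pictures.

**What disagreed:**
- After the flip the cassette overhung the front edge by about 23 mm, not the 10–15 mm stated. It lay flat and was pushed on without trouble.
- The top-camera fit gave 67 mm, which would put the cassette 2 mm into the bar. That is within the 2 mm calibration error, and the scene fit and contact force both agree with flush.
- In the final check the network reported the deck as the lens tube, but the tube still shows in its place in the picture.

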